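# Pack the missing texture block in the bottom tray of a pile

## Task

The brown L-shaped texture block belongs in the grey tray at the bottom of the pile. Leaving the grey tray where it is, lift off the blue tray and then the green tray and pile them in that order on the plywood board, lay the brown block flat in the grey tray turned so that it fills the space beside the terracotta block, then restack the green tray and on it the blue tray, each nested fully home. Keep the trays level with their contents in them, set everything down rather than dropping it, and leave the other things on the table alone.

Things in the scene. Friction and masses are not known exactly. Their poses are not given: they have to be found in the camera images.
- blue_tray_centre (a point): BLUE plastic tray, top of the pile, 0.45 kg with its contents; shape as the grey tray, plus a pale wooden grip bar on the middle of its floor: 60 mm along own x, 16 mm thick (own y), top 44 mm above the tray's underside (32 above its floor, 8 below the rim). Two white kiln props lie at the ends of own x. Point: tray centre, 26 mm above the underside; z up.
- green_tray_centre (a point): GREEN plastic tray, middle of the pile, 0.35 kg with its contents; same shape and same grip bar as the blue tray. A wooden stamp stands at one end of own x. Point: tray centre, 26 mm above the underside; z up. A half turn of this or the blue tray makes no difference to nesting.
- grey_tray_centre (a point): GREY tray, bottom of the pile, on the table, no grip bar. 178 (own x) x 148 (y) x 52 mm: foot 6 deep (156 x 126), floor 6 thick, walls 7 thick round an inside of 164 x 134, 40 deep. A foot drops 6 mm into the tray below, 4 mm play each side: nested trays are 46 mm apart in height. Holds the terracotta block in one half. Point: tray centre, 26 mm above the underside.
- brown_block_centre (a point): BROWN block, loose on the table, 0.3 kg, same shape and point as the terracotta block. Packed, it lies on the grey tray's floor (12 mm above that tray's underside), own axes parallel to the tray's (same directions), this point at x -30, y -16 mm in the grey tray's axes; 5.5 mm free to walls, 7 to the other block.
- terracotta_block_centre (a point): TERRACOTTA L block in the grey tray, half a turn from the tray's axes. 12 mm thick; pale grip ridge on top 40 (own x) x 16 mm, from 12 to 30 mm above the underside. Point: on the ridge's middle and near the centre of mass, 15 mm above the underside. From it, leg x -46.5..66.5, y -45.5..12.5; arm x -46.5..-13.5, y 12.5..77.5 mm.
- board_top (a point): Centre of the upper face of the plywood board, fixed to the table, 210 mm (own x) by 190 mm (own y), 8 mm thick. A tray fits on it.
- prop_a_centre (a point): Centre of a white kiln prop 30 x 80 x 24 mm, loose in the blue tray.
- prop_b_centre (a point): Centre of a white kiln prop 30 x 60 x 24 mm, loose in the blue tray.
- stamp_centre (a point): Centre of a round wooden stamp, 32 mm across and 22 mm high, standing loose in the green tray.
- water_bottle: Clear water bottle, 64 mm across, 200 mm high, with a blue cap; bystander. Origin under its base.
- spray_bottle: White and green spray bottle, 72 mm across, 210 mm high; bystander. Origin under its base.
- glaze_jar: Blue glaze jar, 70 mm across, 75 mm high; bystander. Origin under its base.
- brush: Brush lying behind the work; bystander. Origin under its middle.

How it is judged:
By the outcome, as a careful person would: the job done as asked, in the order asked, and still so for the second after the job is handed in, with the robot touching nothing.
It also fails if it takes over 72 s, if anything falls off the work surface, if the arm or the gripper's body presses on something with over 40 N, if the wrist force passes 120 N, or if a joint passes its speed limit or range.

## Robot

A 7-joint arm with a two-finger parallel gripper is mounted at the origin on the work surface. World frame = base frame: x ahead of the robot, y to its left, z up, the work surface at z = 0. Lengths are in m, angles in rad, forces in N, time in s.
With the tool pointing down it reaches from about 0.35 to 0.9 m from the base axis. Payload 8.1 kg.
Tool frame: the origin (TCP) lies at the very end of the fingers, on their centre line; the grasp point (between the pads) lies 19 mm behind it (env.pinch_z is the distance from the TCP to the grasp point, in m); z points along the fingers, y is the line along which they close (so a half turn about z gives the same grasp; the last joint's range is limited). The gripper opens to 85 mm and grips with 20 to 120 N. Pads are 22 mm wide; open, the fingers measure 114 mm over their backs; the gripper's body (76 mm by 85 mm) begins 54 mm behind the grasp point. The pads swing forward as they close: fully open they stand 13 mm farther back than shut.
Start: joints at [1.192, 0.434, 0.025, 1.573, -0.012, 1.134, -0.075], TCP at [0.17, -0.601, 0.231] pointing down, gripper open.
Joint ranges: [-2.62, 2.62], [-0.44, 2.09], [-1.27, 1.32], [0.08, 2.57], [-1.32, 4.46], [0.12, 2], [-2.74, 2.74]. Speed limits (rad/s): [2.22, 2.22, 3.01, 3.01, 3.14, 3.14, 3.14].

## Interface

Orientations are given as a unit quaternion [x, y, z, w].
In Python, from plant import env, read_camera, camera_model, job, models gives the robot as it stands.
- The arm moves only by the tool send_rows, never from a script. Its arguments are lists of equal length, an entry for each row: "xyz": the shift along the world's x, y, z in cm, a list of three; "turn": the turn, a rotation vector about the world's x, y, z in degrees, a list of three; "grip": the finger opening in cm, from 0 to 8.54. In form: {"xyz": [[tx, ty, tz], ...], "turn": [[ax, ay, az], ...], "grip": [grip, ...]}. A call has exactly 10 rows; each row is the pose to reach, as a shift and turn from the pose commanded when the call began; what a row does not reach only later rows make up. A row lasts 1/12 s, in which the tool goes at most 41.7 mm and 7.16 degrees, less where a joint would pass 70% of its speed; a pose out of reach is approached as far as the arm can. A call with a gripper value outside its range is refused whole. The fingers move at their own pace and stop on an object; "newtons" is the grip in N (left out, the last holds). Time passes only in rows, so rows that repeat a pose let the fingers close, or fill a call up. It gives the time, the measured TCP pose, the force, the opening and the grip force at its end, in the units of the state.
- env.read_state(): the state, without advancing time (a new reading comes with each control period).
- read_camera(name): name is "scene" or "side" or "wrist"; returns the picture (420x560x3 uint8, red, green, blue); there is no depth.
- camera_model(name): a dict with "mtx" (3x3 intrinsics, pixels), "k1" (the pictures are not rectified: a ray, as slopes to the right and down, at radius r is drawn at 1 + k1 r^2 times it, then the intrinsics apply), "view" (4x4, takes a point from world to camera coordinates); the wrist camera has in their place "T_tool_cam" (4x4, takes a point from camera to tool coordinates, whose origin is the TCP and whose axes are the flange's). Camera axes: x right, y down, z forward; pixel columns grow to the right and rows downward; lengths in m; the calibration is good to about 2 mm. A picture is of the moment at which its call begins: read the wrist's pose just before it. camera_model takes no time and is no camera call.
- job.job_done(): hands the job in; it is judged then, once.
Trained networks look in the newest picture that a camera, given by its name, has taken for a name from the list of things; names that differ only in an ending like _2 or _b are one class to them, and where a whole thing is asked for, a point or a joint stands for the part that bears it (a point fixed in the world has none). Each returns a list of dicts, best first, with "conf" (0 to 1); they miss things now and then, are a little off and sometimes report something else, mostly with a low value. They report only what shows in the picture. A call takes as long as a camera call.
- models.masks_of(thing, camera): "pixels" (420x560 bool, what is visible of it) and "at" ([row, column] in pixels, amid what is visible of it).
- models.place_of(thing, camera): "at" ([row, column] in pixels: a listed point, or the origin of a listed thing).
The state is a dict: "clock": time; "joints": joint angles; "joint_vel": joint speeds; "joint_efforts": joint torques, N m; "ee_pos": TCP position; "tool_rot": TCP orientation; "contact_force": force on the tool from outside, world axes, zero at the start; "ft_torque": the same for the moment, N m; "width": finger opening in m; "grasp_force": force on a finger pad.
Only numpy, scipy, OpenCV 4.12 (cv2) and the standard library are available. Lean on these libraries where they do the work, as an engineer would, in place of code of your own. Each camera call takes 0.05 s, during which the arm holds its last target. There are 200 camera calls.

## Working session

There is one attempt and no reset: what is moved stays moved. The work goes in short steps, Python scripts to look and compute and a tool call to move; the robot and the scene stay as the last step left them, time stands still between calls to the robot, and variables do not carry over. Pictures are saved under pics/ and viewed, at most 10 in all, crops included, and the job is handed in when it is done.

Besides the shell and the picture viewer there is one more tool, called after "Call:" by a JSON object that holds its "api" and its "payload". send_rows: Moves the arm, as the interface text tells. Its arguments: {"type":"object","properties":{"xyz":{"type":"array","items":{"type":"array","items":{"type":"number"}}},"turn":{"type":"array","items":{"type":"array","items":{"type":"number"}}},"grip":{"type":"array","items":{"type":"number"}},"newtons":{"type":"number"}},"required":["xyz","turn","grip"]}

```bash
ls; mkdir -p pics
cat > h.py <<'E'
import numpy as np, cv2
from plant import env, read_camera, camera_model, job, models
from scipy.spatial.transform import Rotation as R
def cam(name):
    m=camera_model(name)
    if 'view' in m: V=np.array(m['view'])
    else:
        s=env.read_state(); T=np.eye(4); T[:3,:3]=R.from_quat(s['tool_rot']).as_matrix(); T[:3,3]=s['ee_pos']
        V=np.linalg.inv(T@np.array(m['T_tool_cam']))
    return np.array(m['mtx']),m['k1'],V
def ray(c,at):
    K,k1,V=c; d=np.linalg.solve(K,[at[1],at[0],1.])[:2]; u=d.copy()
    for _ in range(20): u=d/(1+k1*(u@u))
    Rt=V[:3,:3].T
    v=Rt@np.array([u[0],u[1],1]); return -Rt@V[:3,3], v/np.linalg.norm(v)
def onz(c,at,z):
    o,v=ray(c,at); return o+v*(z-o[2])/v[2]
def tri(rs):
    A=sum(np.eye(3)-np.outer(v,v) for o,v in rs); b=sum((np.eye(3)-np.outer(v,v))@o for o,v in rs)
    p=np.linalg.solve(A,b); return p,[round(1e3*np.linalg.norm(np.cross(p-o,v)),1) for o,v in rs]
def proj(c,p):
    K,k1,V=c; q=V[:3,:3]@np.array(p)+V[:3,3]; u=q[:2]/q[2]; u=u*(1+k1*(u@u)); r=K@[u[0],u[1],1]; return r[1],r[0]
E
python3 - <<'E'
from h import *
np.set_printoptions(precision=4,suppress=True)
C={}
for n in ['scene','side','wrist']:
    C[n]=cam(n); im=read_camera(n); cv2.imwrite(f'pics/{n}0.png',im[:,:,::-1])
s=env.read_state(); print(s['clock'],s['ee_pos'],s['tool_rot'],s['width'],env.pinch_z)
for t in ['blue_tray_centre','green_tray_centre','grey_tray_centre','brown_block_centre','board_top','prop_a_centre','prop_b_centre','stamp_centre','water_bottle','spray_bottle','glaze_jar','brush']:
    rs=[]
    for n in ['scene','side']:
        r=models.place_of(t,n)
        for q in r[:2]: print(t,n,np.round(q['at'],1),round(q['conf'],2),onz(C[n],q['at'],0.0))
        if r: rs.append(ray(C[n],r[0]['at']))
    if len(rs)==2: print('   ',*tri(rs))
E
```

```text
pics
0.15 [ 0.1701 -0.601   0.2307] [ 0.9905  0.1374 -0.0001 -0.0006] 0.08537115486160439 0.0187
blue_tray_centre scene [228.8 404.2] 0.66 [0.3835 0.2241 0.    ]
blue_tray_centre side [267.8 254.9] 0.92 [ 0.6035  0.1748 -0.    ]
    [0.5294 0.3117 0.1221] [np.float64(9.6), np.float64(9.6)]
green_tray_centre scene [246.6 393.2] 0.33 [0.4619 0.2468 0.    ]
brown_block_centre scene [171.6 237.5] 0.96 [ 0.5273 -0.2962  0.    ]
brown_block_centre side [204.2 323.6] 0.93 [ 0.553  -0.3083  0.    ]
    [ 0.5427 -0.2753  0.0175] [np.float64(1.0), np.float64(1.0)]
board_top scene [215.1 299.2] 0.79 [ 0.5427 -0.008   0.    ]
board_top scene [163.3 175.5] 0.55 [ 0.6408 -0.4744  0.    ]
board_top side [266.1 255.9] 0.75 [0.6047 0.1654 0.    ]
board_top side [241.1 300.5] 0.55 [ 0.5343 -0.0288  0.    ]
    [0.6117 0.0931 0.0202] [np.float64(61.6), np.float64(61.6)]
prop_a_centre scene [245.6 391.8] 0.61 [0.4613 0.242  0.    ]
prop_a_centre side [260.8 244.2] 0.61 [0.6505 0.156  0.    ]
    [0.5731 0.3064 0.1138] [np.float64(4.4), np.float64(4.4)]
prop_b_centre scene [226.2 430.2] 0.65 [0.3237 0.26
[... 351 characters left out ...]
4(80.7), np.float64(80.7)]
spray_bottle scene [164.5 172.4] 0.72 [ 0.652  -0.4752  0.    ]
spray_bottle side [181.4 316.1] 0.76 [ 0.6482 -0.4805  0.    ]
    [ 0.649  -0.4814 -0.0022] [np.float64(1.6), np.float64(1.6)]
glaze_jar scene [287.9 285.8] 0.65 [0.754  0.1651 0.    ]
glaze_jar scene [163.6 171.5] 0.62 [ 0.6512 -0.482   0.    ]
glaze_jar side [257.1 211.4] 0.72 [ 0.7533  0.1835 -0.    ]
glaze_jar side [213.7 253.2] 0.34 [ 0.7596 -0.1238  0.    ]
    [ 0.7568  0.1708 -0.0024] [np.float64(6.4), np.float64(6.4)]
brush scene [229.  203.9] 0.84 [ 0.7669 -0.1368  0.    ]
brush side [212.5 252.1] 0.56 [ 0.7672 -0.13    0.    ]
    [ 0.7682 -0.1341 -0.0002] [np.float64(2.1), np.float64(2.1)]
```

Run:
```python
import cv2,numpy as np
a=[cv2.imread(f'pics/{n}0.png') for n in ['scene','side']]
cv2.imwrite('pics/s1.png',cv2.resize(a[0],(800,600)))
cv2.imwrite('pics/s2.png',cv2.resize(a[1],(800,600)))
```

```text
(no output)
```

View pics/s1.png

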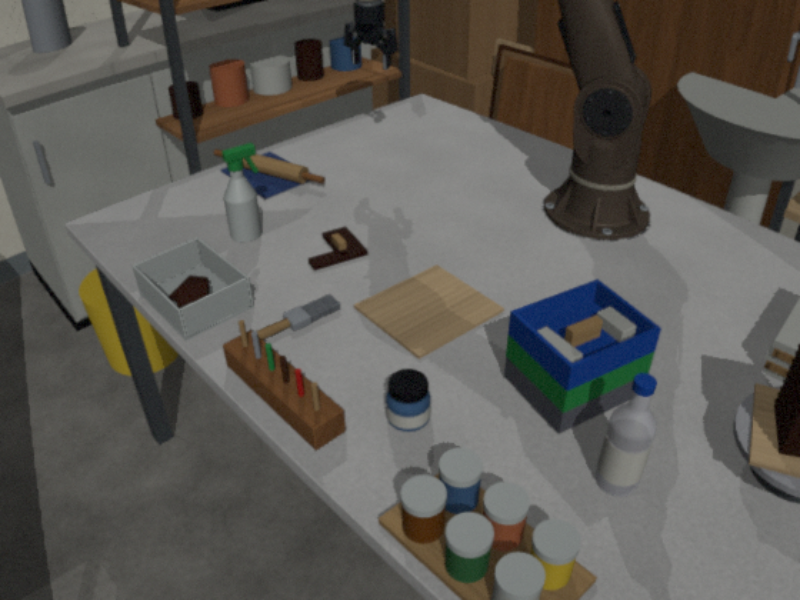

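View pics/s2.png

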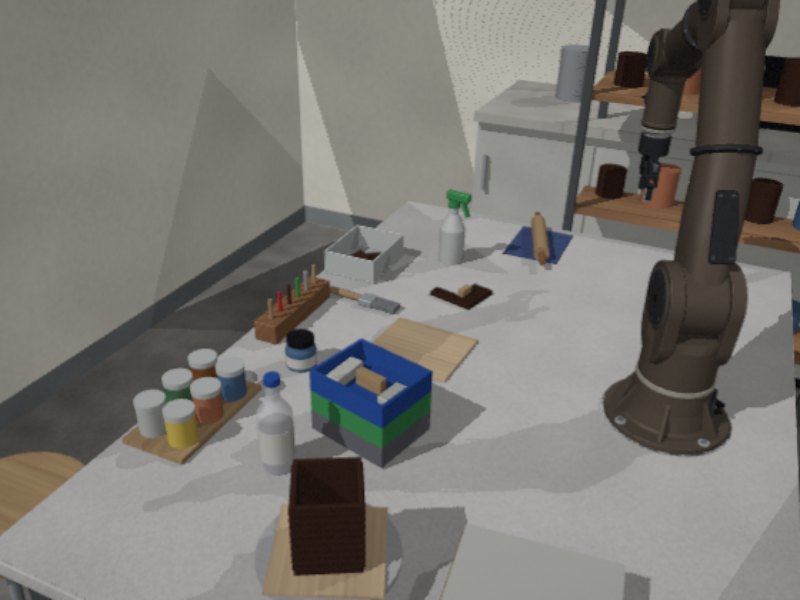

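The scene view (800x600) shows the pile at about (585,350), the board at (430,308), the brown L at (340,248) and the bottle at (628,440). The side view agrees: pile at (370,400), board at (425,345), brown at (462,295). Next I move the wrist camera over these.

Call:
{"api": "send_rows", "payload": {"xyz": [[3,3,1],[6,6,2],[9,9,3],[12,12,4],[15,15,6],[18,18,7],[21,21,8],[24,24,9],[27,27,10],[30,30,11]], "turn": [[0,0,0],[0,0,0],[0,0,0],[0,0,0],[0,0,0],[0,0,0],[0,0,0],[0,0,0],[0,0,0],[0,0,0]], "grip": [8.5,8.5,8.5,8.5,8.5,8.5,8.5,8.5,8.5,8.5]}}

```text
clock: 2.18
ee_pos: [0.4559, -0.3151, 0.3371]
tool_rot: [0.991, 0.137, 0.0, 0.0]
contact_force: [0.1, -0.8, -0.2]
width: 0.0851
grasp_force: 0.0
```

Run:
```python
from h import *
np.set_printoptions(precision=4,suppress=True)
print(np.array(camera_model('wrist')['T_tool_cam']))
c=cam('wrist'); im=read_camera('wrist'); cv2.imwrite('pics/w1.png',im[:,:,::-1]); np.savez('pics/w1.npz',V=c[2])
s=env.read_state(); print(s['clock'],s['ee_pos'],s['tool_rot'],s['joint_vel'])
for t in ['brown_block_centre','board_top']:
    for q in models.place_of(t,'wrist'): print(t,np.round(q['at'],1),round(q['conf'],2),onz(c,q['at'],0.012))
```

```text
[[-0.0002 -0.9581 -0.2865  0.0735]
 [ 1.     -0.0001 -0.0003  0.0003]
 [ 0.0003 -0.2865  0.9581 -0.1425]
 [ 0.      0.      0.      1.    ]]
2.2333 [ 0.4632 -0.3071  0.3389] [ 0.9898  0.1426  0.0034 -0.0009] [ 0.0416 -0.01   -0.0052  0.0434 -0.0306 -0.0453  0.166 ]
brown_block_centre [110.1 274.5] 0.92 [ 0.5431 -0.2822  0.012 ]
```

View pics/w1.png

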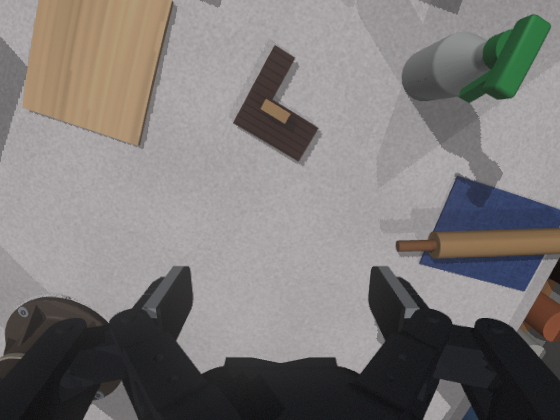

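The wrist view shows the brown L at about (275,115) with its ridge at (275,111), and the board at upper left. The spray bottle is well to the right.

Call:
{"api": "send_rows", "payload": {"xyz": [[0,4,1],[0,8,1.5],[0,12,2],[0,16,3],[0,20,3.5],[0,24,4],[0,28,5],[0,32,5.5],[0,34,6],[0,34,6]], "turn": [[0,0,0],[0,0,0],[0,0,0],[0,0,0],[0,0,0],[0,0,0],[0,0,0],[0,0,0],[0,0,0],[0,0,0]], "grip": [8.5,8.5,8.5,8.5,8.5,8.5,8.5,8.5,8.5,8.5]}}

```text
clock: 3.17
ee_pos: [0.4546, 0.0277, 0.3973]
tool_rot: [0.99, 0.14, 0.001, -0.001]
contact_force: [0.1, -0.5, 0.2]
width: 0.0853
grasp_force: 0.0
```

```bash
cat >> h.py <<'E'
from scipy.optimize import minimize
L=np.array([[-46.5,-45.5],[66.5,-45.5],[66.5,12.5],[-13.5,12.5],[-13.5,77.5],[-46.5,77.5]])/1e3
def rect(a,b): return np.array([[-a,-b],[a,-b],[a,b],[-a,b]])/2
def render(c,x,parts):  # parts: list of (poly, z0, z1, convex)
    th=x[2]; Rm=np.array([[np.cos(th),-np.sin(th)],[np.sin(th),np.cos(th)]]); m=np.zeros((420,560),np.uint8)
    for P,zs in parts:
        for k in range(len(P)):
            pass
        W=P@Rm.T+x[:2]
        pz=[np.array([proj(c,[*w,z])[::-1] for w in W]) for z in zs]
        q=lambda a:np.round(np.array(a)*16).astype(np.int32)
        for a in pz: cv2.fillPoly(m,[q(a)],1,shift=4)
        if len(zs)==2:
            for i in range(len(P)):
                j=(i+1)%len(P); cv2.fillPoly(m,[q([pz[0][i],pz[0][j],pz[1][j],pz[1][i]])],1,shift=4)
    return m.astype(bool)
def fit(c,mask,parts,x0,angs=None,crop=None):
    ok=np.ones_like(mask) if crop is None else crop
    f=lambda x:1-(render(c,x,parts)&mask&ok).sum()/max(1,((render(c,x,parts)|mask)&ok).sum())
    best=None
    for a in (angs if angs is not None else [x0[2]]):
        x=np.array([x0[0],x0[1],a])
        for st in (.02,.005):
            S=np.vstack([x,x+[st,0,0],x+[0,st,0],x+[0,0,8*st]])
            r=minimize(f,x,method='Nelder-Mead',options=dict(initial_simplex=S,xatol=1e-5,fatol=1e-5)); x=r.x
        if best is None or r.fun<best[1]: best=(x,r.fun)
    return best
def snap(n):
    c=cam('wrist') if n=='wrist' else cam(n); im=read_camera(n); return c,im
E
cat > shot.py <<'E'
from h import *
import sys,pickle
n=sys.argv[1]; c=cam('wrist'); im=read_camera('wrist'); cv2.imwrite(f'pics/{n}.png',im[:,:,::-1])
s=env.read_state(); print(s['clock'],np.round(s['ee_pos'],4),np.round(s['tool_rot'],4),np.abs(s['joint_vel']).max())
d={}
for t in sys.argv[2:]:
    d[t]=dict(p=models.place_of(t,'wrist'),m=models.masks_of(t,'wrist'))
    for q in d[t]['p'][:2]: print(t,np.round(q['at'],1),round(q['conf'],2))
    for q in d[t]['m'][:2]: print('   mask',np.round(q['at'],1),round(q['conf'],2),q['pixels'].sum())
pickle.dump((c,d),open(f'pics/{n}.pkl','wb'))
E
python3 shot.py w2 board_top blue_tray_centre brown_block_centre
```

```text
3.2167 [0.4548 0.0246 0.3966] [9.903e-01 1.390e-01 5.000e-04 1.000e-04] 0.062111878841807786
board_top [120.4 311.2] 0.61
   mask [114.5 314.1] 0.63 14465
blue_tray_centre [71.9 92.4] 0.87
   mask [72.2 90.3] 0.79 14789
brown_block_centre [174.8 461.9] 0.81
   mask [173.8 462.2] 0.85 2984
```

Call:
{"api": "send_rows", "payload": {"xyz": [[0.5,4,0],[1,8,0],[1.5,12,0],[2,16,0],[2,20,0],[2,24,0],[2,24,0],[2,24,0],[2,24,0],[2,24,0]], "turn": [[0,0,0],[0,0,0],[0,0,0],[0,0,0],[0,0,0],[0,0,0],[0,0,0],[0,0,0],[0,0,0],[0,0,0]], "grip": [8.5,8.5,8.5,8.5,8.5,8.5,8.5,8.5,8.5,8.5]}}

```text
clock: 4.35
ee_pos: [0.4756, 0.2615, 0.396]
tool_rot: [0.991, 0.136, -0.0, 0.001]
contact_force: [-0.3, -1.1, -0.3]
width: 0.0846
grasp_force: 0.0
```

```bash
python3 shot.py w3 blue_tray_centre prop_a_centre prop_b_centre
python3 - <<'E'
import cv2,numpy as np
a=[cv2.imread(f'pics/w{i}.png') for i in (2,3)]
cv2.imwrite('pics/w23.png',cv2.resize(np.hstack(a),(800,300)))
E
```

```text
4.4 [0.4756 0.2614 0.3962] [9.907e-01 1.359e-01 1.000e-04 5.000e-04] 0.004394347397013601
blue_tray_centre [135.9 257. ] 0.84
   mask [132.6 252.8] 0.94 14223
prop_a_centre [ 91.1 270.6] 0.93
   mask [ 89.7 266.3] 0.64 1642
prop_b_centre [170.5 228.3] 0.81
   mask [169.7 228.6] 0.75 1062
```

View pics/w23.png

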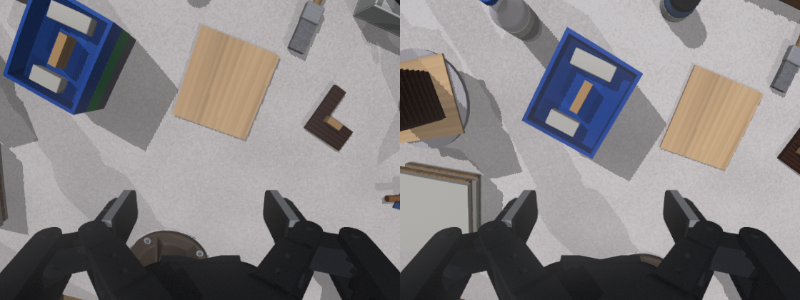

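In the pair, w3 shows the blue tray centred at about (256,133) in full-size pixels, with its grip bar along the line between the two props. The board and the brown L are clear in w2. Now fitting poses.

```bash
python3 - <<'E'
from h import *
import pickle
np.set_printoptions(precision=4,suppress=True)
c2,d2=pickle.load(open('pics/w2.pkl','rb')); c3,d3=pickle.load(open('pics/w3.pkl','rb'))
t='blue_tray_centre'; print('tri blue',*tri([ray(c2,d2[t]['p'][0]['at']),ray(c3,d3[t]['p'][0]['at'])]))
S={n:cam(n) for n in('scene','side')}
for t,k in(('prop_a_centre',1),('prop_b_centre',1)):
    print(t,onz(c3,d3[t]['p'][0]['at'],.116))
tray=[(rect(178,148)/1e3,(.144,.100))]
A=np.radians(np.arange(-60,60,15))
for c,d,n in((c2,d2,'w2'),(c3,d3,'w3')):
    for z in(.144,):
        x,f=fit(c,d['blue_tray_centre']['m'][0]['pixels'],[(rect(178,148)/1,(z,z-.044))],[.52,.31,0],A) if 0 else fit(c,d['blue_tray_centre']['m'][0]['pixels'],[(rect(.178,.148)*1,(z,z-.044))],[.52,.31,0],A)
        print('blue',n,z,x[:2],np.degrees(x[2]),f)
x,f=fit(c2,d2['board_top']['m'][0]['pixels'],[(rect(.210,.190),(.008,0))],[.54,-.01,0],A); print('board',x[:2],np.degrees(x[2]),f, 'pt',onz(c2,d2['board_top']['p'][0]['at'],.008))
im=cv2.imread('pics/w2.png')
A2=np.radians(np.arange(-180,180,30))
br=[(L,(.012,0)),(rect(.040,.016),(.03,.012))]
x,f=fit(c2,d2['brown_block_centre']['m'][0]['pixels'],br,[.54,-.28,0],A2); print('brown w2',x[:2],np.degrees(x[2]),f,'pt',onz(c2,d2['brown_block_centre']['p'][0]['at'],.015))
V=np.load('pics/w1.npz')['V']; c1=(c2[0],c2[1],V)
print('tri brown',*tri([ray(c1,[110.1,274.5]),ray(c2,d2['brown_block_centre']['p'][0]['at']),ray(S['scene'],[171.6,237.5]),ray(S['side'],[204.2,323.6])]))
E
grep -n "def rect" h.py
```

```text
tri blue [0.5233 0.3066 0.1149] [np.float64(0.6), np.float64(0.6)]
prop_a_centre [0.5827 0.3039 0.116 ]
prop_b_centre [0.4669 0.3333 0.116 ]
blue w2 0.144 [0.523 0.312] -13.937953516623802 0.18161597063893675
blue w3 0.144 [0.5228 0.3108] -14.316635715618299 0.17154689687354174
board [ 0.5496 -0.0051] -3.6039016177266565 0.020005425200054217 pt [0.5457 0.0002 0.008 ]
brown w2 [ 0.5426 -0.2839] -104.92743519405747 0.02831741850510372 pt [ 0.535  -0.2829  0.015 ]
tri brown [ 0.5404 -0.2811  0.0149] [np.float64(2.8), np.float64(5.6), np.float64(2.6), np.float64(3.8)]
25:def rect(a,b): return np.array([[-a,-b],[a,-b],[a,b],[-a,b]])/2
```

Call:
{"api": "send_rows", "payload": {"xyz": [[1,1,-1],[2,2,-3],[3,3,-6],[4,4,-9],[4.7,5,-12],[4.7,5,-13],[4.7,5,-13],[4.7,5,-13],[4.7,5,-13],[4.7,5,-13]], "turn": [[0,0,-6],[0,0,-12],[0,0,-18],[0,0,-24],[0,0,-30],[0,0,-30],[0,0,-30],[0,0,-30],[0,0,-30],[0,0,-30]], "grip": [6,6,6,6,6,6,6,6,6,6]}}

```text
clock: 5.53
ee_pos: [0.5225, 0.3134, 0.2685]
tool_rot: [0.992, -0.123, 0.001, -0.001]
contact_force: [-0.0, -0.8, 0.4]
width: 0.0599
grasp_force: 0.0
```

```bash
python3 shot.py w4 blue_tray_centre
python3 - <<'E'
from h import *
import pickle
np.set_printoptions(precision=4,suppress=True)
s=env.read_state(); print('yaw',np.degrees(2*np.arctan2(s['tool_rot'][1],s['tool_rot'][0])),s['joints'])
for n in('w2','w3'):
    c,d=pickle.load(open(f'pics/{n}.pkl','rb')); m=d['blue_tray_centre']['m'][0]['pixels'].astype(np.uint8)
    m=cv2.morphologyEx(m,cv2.MORPH_OPEN,np.ones((3,3),np.uint8)); h=cv2.convexHull(cv2.findNonZero(m)); mm=np.zeros_like(m); cv2.fillPoly(mm,[h],1)
    for z in (.138,.144,.15):
        x,f=fit(c,mm.astype(bool),[(rect(.178,.148),(z,z-.044))],[.52,.31,-.25]); print(n,z,x[:2],np.degrees(x[2]),f)
# bar by colour: w3,w4
pts=[]
for n in('w2','w3','w4'):
    c,_=pickle.load(open(f'pics/{n}.pkl','rb')); im=cv2.imread(f'pics/{n}.png').astype(int)
    r,cc=proj(c,[.523,.311,.136]); m=((im[...,2]-im[...,0])>25).astype(np.uint8)
    k,lab,st,ce=cv2.connectedComponentsWithStats(m)
    i=min((i for i in range(1,k) if st[i,4]>60),key=lambda i:np.hypot(ce[i][0]-cc,ce[i][1]-r))
    x,f=fit(c,lab==i,[(rect(.06,.016),(.136,.104))],[.523,.311,-.25]); print(n,'bar',st[i,4],ce[i],(cc,r),x[:2],np.degrees(x[2]),f)
E
```

```text
5.5833 [0.5225 0.3134 0.2683] [ 9.924e-01 -1.234e-01  1.200e-03 -9.000e-04] 0.008166612532651106
blue_tray_centre [199.9 287.3] 0.94
   mask [191.1 287.7] 0.85 25436
   mask [256.  276.4] 0.57 1901
yaw -14.19219839911002 [-0.3093  0.4259 -0.4632  1.5334  0.1979  1.2269 -2.6217]
w2 0.138 [0.5214 0.3145] -14.066468252752266 0.034183336997142266
w2 0.144 [0.5224 0.3111] -14.196447089391897 0.014953168647641957
w2 0.15 [0.5235 0.3083] -14.948126390511892 0.011006374979567357
w3 0.138 [0.5241 0.3113] -13.587263803718368 0.02946103633527819
w3 0.144 [0.5233 0.3114] -14.07655200046569 0.011611197332873524
w3 0.15 [0.5236 0.3104] -14.272060396765752 0.017967817137658493
w2 bar 710 [81.3254 69.0606] (np.float64(79.38948304525948), np.float64(69.23300901238585)) [0.523 0.311] -14.32394487827058 0.4600760456273765
w3 bar 590 [253.2339 135.2847] (np.float64(252.57409842501983), np.float64(135.41055955602417)) [0.5218 0.3109] -15.062399246320137 0.1141141141141141
w4 bar 1076 [283.6608 202.1338] (np.float64(283.0246235790073), np.float64(204.87175431806048)) [0.5221 0.3105] -13.62633157333003 0.09579831932773109
```

Call:
{"api": "send_rows", "payload": {"xyz": [[0,-0.25,-1],[0,-0.25,-2],[0,-0.25,-3],[0,-0.25,-4],[0,-0.25,-5],[0,-0.25,-6],[0,-0.25,-6],[0,-0.25,-6],[0,-0.25,-6],[0,-0.25,-6]], "turn": [[0,0,7],[0,0,14],[0,0,21],[0,0,28],[0,0,35],[0,0,42],[0,0,49],[0,0,56],[0,0,63],[0,0,70]], "grip": [6,6,6,6,6,6,6,6,6,6]}}

```text
clock: 6.52
ee_pos: [0.5221, 0.3107, 0.2068]
tool_rot: [0.882, 0.471, 0.0, 0.0]
contact_force: [1.0, 0.2, -0.2]
width: 0.0599
grasp_force: 0.0
```

Call:
{"api": "send_rows", "payload": {"xyz": [[0,0,0],[0,0,0],[0,0,0],[0,0,0],[0,0,0],[0,0,0],[0,0,0],[0,0,0],[0,0,0],[0,0,0]], "turn": [[0,0,7],[0,0,14],[0,0,21],[0,0,28],[0,0,35],[0,0,42],[0,0,49],[0,0,56],[0,0,63],[0,0,70]], "grip": [6,6,6,6,6,6,6,6,6,6]}}

```text
clock: 7.35
ee_pos: [0.5223, 0.3106, 0.2068]
tool_rot: [0.453, 0.891, 0.0, 0.0]
contact_force: [0.6, 0.7, 0.0]
width: 0.0601
grasp_force: 0.0
```

Call:
{"api": "send_rows", "payload": {"xyz": [[0,0,0],[0,0,0],[0,0,0],[0,0,0],[0,0,0],[0,0,0],[0,0,-1],[0,0,-2],[0,0,-2],[0,0,-2]], "turn": [[0,0,7],[0,0,14],[0,0,21],[0,0,28],[0,0,35],[0,0,40],[0,0,40],[0,0,40],[0,0,40],[0,0,40]], "grip": [6,6,6,6,6,6,6,6,6,6]}}

```text
clock: 8.18
ee_pos: [0.5216, 0.3102, 0.1852]
tool_rot: [0.125, 0.992, -0.001, -0.0]
contact_force: [0.1, 0.3, -0.3]
width: 0.0599
grasp_force: 0.0
```

```bash
cat > st.py <<'E'
from h import *
s=env.read_state(); q=s['tool_rot']; print(round(s['clock'],2),np.round(s['ee_pos'],4),'yaw',round(np.degrees(2*np.arctan2(q[1],q[0])),2),'tilt',np.round(R.from_quat(q).as_matrix()[:2,2],4),np.round(s['joints'],2),'F',np.round(s['contact_force'],1),'w',round(s['width'],4),round(s['grasp_force'],1))
E
python3 st.py
```

```text
8.18 [0.5216 0.3102 0.1852] yaw 165.67 tilt [-0.0011 -0.0013] [ 0.08  0.73 -1.16  1.61  0.69  1.27  0.11] F [ 0.1  0.3 -0.3] w 0.0599 0.0
```

Call:
{"api": "send_rows", "payload": {"xyz": [[0,0,-2.5],[0,0,-5],[0,0,-6.5],[0,0,-7.3],[0,0,-7.5],[0,0,-7.5],[0,0,-7.5],[0,0,-7.5],[0,0,-7.5],[0,0,-7.5]], "turn": [[0,0,0],[0,0,0],[0,0,0],[0,0,0],[0,0,0],[0,0,0],[0,0,0],[0,0,0],[0,0,0],[0,0,0]], "grip": [6,6,6,6,6,6,1,1,1,1], "newtons": 70}}

```text
clock: 9.02
ee_pos: [0.5222, 0.311, 0.1123]
tool_rot: [0.124, 0.992, 0.0, 0.001]
contact_force: [-0.2, -0.9, -2.1]
width: 0.0143
grasp_force: 68.3
```

```bash
python3 st.py
```

```text
9.02 [0.5222 0.311  0.1123] yaw 165.78 tilt [0.0011 0.0004] [ 0.05  0.8  -1.1   1.69  0.78  1.15  0.05] F [-0.2 -0.9 -2.1] w 0.0143 68.3
```

Call:
{"api": "send_rows", "payload": {"xyz": [[0,0,0.3],[0,0,0.8],[0,0,1.4],[0,0,2],[0,0,2.6],[0,-0.4,3.1],[0,-1.2,3.5],[0,-2.4,3.8],[0.2,-4,4],[0.4,-6,4]], "turn": [[0,0,0],[0,0,0],[0,0,0],[0,0,0],[0,0,0],[0,0,0],[0,0,0],[0,0,0],[0,0,0],[0,0,0]], "grip": [1,1,1,1,1,1,1,1,1,1]}}

```text
clock: 9.85
ee_pos: [0.5257, 0.2507, 0.152]
tool_rot: [0.123, 0.992, 0.0, 0.0]
contact_force: [0.3, -0.7, -4.9]
width: 0.0148
grasp_force: 68.5
```

Call:
{"api": "send_rows", "payload": {"xyz": [[0.2,-2.4,0],[0.4,-5,0],[0.7,-7.8,0],[1,-10.6,0],[1.3,-13.4,0],[1.6,-16.2,0],[1.9,-19,0],[2.1,-21.4,0],[2.2,-23.4,0],[2.2,-24.7,0]], "turn": [[0,0,1],[0,0,2],[0,0,3],[0,0,4],[0,0,5],[0,0,6],[0,0,7],[0,0,8],[0,0,9],[0,0,10]], "grip": [1,1,1,1,1,1,1,1,1,1]}}

```text
clock: 10.68
ee_pos: [0.5477, -0.0002, 0.151]
tool_rot: [0.038, 0.999, -0.001, -0.0]
contact_force: [0.5, -0.0, -5.4]
width: 0.0148
grasp_force: 68.5
```

Call:
{"api": "send_rows", "payload": {"xyz": [[0,-0.6,-1],[0,-0.7,-3],[0,-0.7,-5],[0,-0.7,-7],[0,-0.7,-9],[0,-0.7,-10.4],[0,-0.7,-11],[0,-0.7,-11.3],[0,-0.7,-11.3],[0,-0.7,-11.3]], "turn": [[0,0,0],[0,0,0],[0,0,0],[0,0,0],[0,0,0],[0,0,0],[0,0,0],[0,0,0],[0,0,0],[0,0,0]], "grip": [1,1,1,1,1,1,1,1,1,1]}}

```text
clock: 11.52
ee_pos: [0.5484, -0.0028, 0.039]
tool_rot: [0.037, 0.999, 0.0, 0.001]
contact_force: [0.3, -0.4, -5.0]
width: 0.0143
grasp_force: 68.6
```

```bash
python3 st.py
python3 - <<'E'
from h import *
im=read_camera('scene'); cv2.imwrite('pics/s3.png',cv2.resize(im[100:340,180:500,::-1],(800,600)))
E
```

```text
11.52 [ 0.5484 -0.0028  0.039 ] yaw 175.8 tilt [0.0011 0.0004] [ 0.61  0.83 -1.08  1.9   0.89  0.99  0.62] F [ 0.3 -0.4 -5. ] w 0.0143 68.6
```

View pics/s3.png

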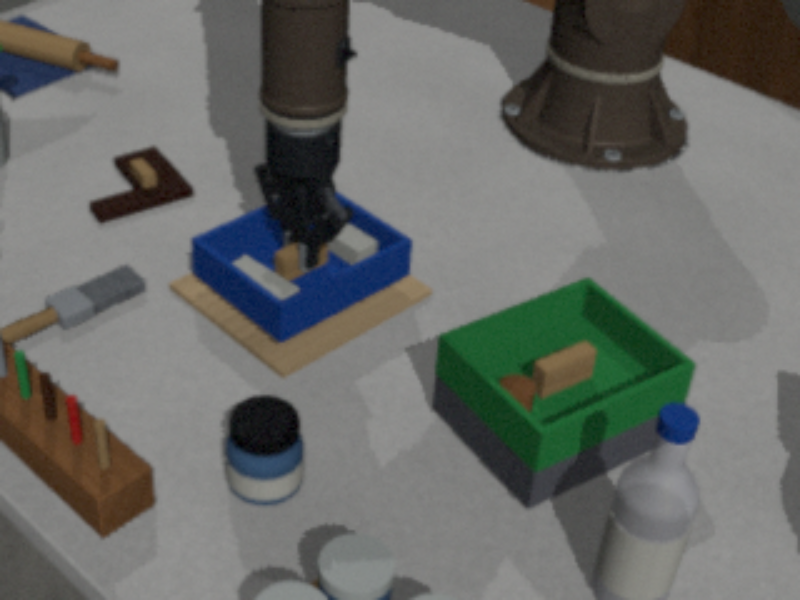

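The picture shows the blue tray held level just over the board at (300,265), props in place. The green tray at (565,380) was left in the pile with its stamp beside the bar.

Call:
{"api": "send_rows", "payload": {"xyz": [[0,0,-0.3],[0,0,-0.6],[0,0,-0.8],[0,0,-0.9],[0,0,-1],[0,0,-1.05],[0,0,-1.1],[0,0,-1.15],[0,0,-1.15],[0,0,-1.15]], "turn": [[0,0,0],[0,0,0],[0,0,0],[0,0,0],[0,0,0],[0,0,0],[0,0,0],[0,0,0],[0,0,0],[0,0,0]], "grip": [1,1,1,1,1,1,1,1,1,1]}}

```text
clock: 12.4
ee_pos: [0.5478, -0.0033, 0.0282]
tool_rot: [0.037, 0.999, -0.001, 0.0]
contact_force: [-7.2, -4.2, 15.4]
width: 0.0145
grasp_force: 71.5
```

Call:
{"api": "send_rows", "payload": {"xyz": [[0,0,0],[0,0,0],[0,0,0],[0,0,0],[0,0,2],[0,0,5],[0,0,9],[0,0,13],[-0.5,3,16],[-1,6,18]], "turn": [[0,0,0],[0,0,0],[0,0,0],[0,0,0],[0,0,0],[0,0,0],[0,0,0],[0,0,0],[0,0,0],[0,0,-2]], "grip": [5,5,5,5,5,5,5,5,5,5]}}

```text
clock: 13.23
ee_pos: [0.5391, 0.0564, 0.2095]
tool_rot: [0.056, 0.998, 0.001, 0.001]
contact_force: [1.5, 1.0, 0.1]
width: 0.0501
grasp_force: 0.0
```

Call:
{"api": "send_rows", "payload": {"xyz": [[-0.5,4,1],[-1,8,2],[-1.5,12,2],[-1.6,16,2],[-1.6,20,2],[-1.6,24,2],[-1.6,25.4,2],[-1.6,25.4,2],[-1.6,25.4,2],[-1.6,25.4,2]], "turn": [[0,0,-2],[0,0,-4],[0,0,-6],[0,0,-8],[0,0,-8],[0,0,-8],[0,0,-8],[0,0,-8],[0,0,-8],[0,0,-8]], "grip": [5,5,5,5,5,5,5,5,5,5]}}

```text
clock: 14.07
ee_pos: [0.5221, 0.3098, 0.2264]
tool_rot: [0.124, 0.992, -0.0, -0.0]
contact_force: [0.2, 0.1, -0.0]
width: 0.0497
grasp_force: 0.0
```

```bash
cat > bar.py <<'E'
import sys
from h import *
import pickle
# python bar.py shotname x y yaw bartop : fit bar
n,x,y,yaw,zt=sys.argv[1],*map(float,sys.argv[2:6])
c,_=pickle.load(open(f'pics/{n}.pkl','rb')); im=cv2.imread(f'pics/{n}.png').astype(int)
r,cc=proj(c,[x,y,zt]); m=((im[...,2]-im[...,0])>25)&(im[...,2]>im[...,1]); m=m.astype(np.uint8)
k,lab,st,ce=cv2.connectedComponentsWithStats(m)
i=min((i for i in range(1,k) if st[i,4]>60),key=lambda i:np.hypot(ce[i][0]-cc,ce[i][1]-r))
v,f=fit(c,lab==i,[(rect(.06,.016),(zt,zt-.032))],[x,y,np.radians(yaw)]); print(n,'bar',st[i,4],ce[i],(cc,r),np.round(v[:2],4),round(np.degrees(v[2]),2),round(f,3))
E
python3 shot.py w5 green_tray_centre; python3 st.py; python3 bar.py w5 .523 .311 -14.2 .090
python3 - <<'E'
from h import *
import pickle
c,d=pickle.load(open('pics/w5.pkl','rb')); m=d['green_tray_centre']['m'][0]['pixels'].astype(np.uint8)
m=cv2.morphologyEx(m,cv2.MORPH_OPEN,np.ones((3,3),np.uint8)); h=cv2.convexHull(cv2.findNonZero(m)); mm=np.zeros_like(m); cv2.fillPoly(mm,[h],1)
for z in (.094,.098,.102):
    x,f=fit(c,mm.astype(bool),[(rect(.178,.148),(z,z-.04))],[.523,.311,-.25]); print(z,x[:2],np.degrees(x[2]),f)
print(onz(c,d['green_tray_centre']['p'][0]['at'],.072))
E
```

```text
14.1167 [0.5224 0.3092 0.2264] [ 1.245e-01  9.922e-01 -6.000e-04  0.000e+00] 0.014729188974685512
green_tray_centre [195.3 280.2] 0.86
   mask [182.7 280.5] 0.71 27986
14.22 [0.5225 0.3091 0.2266] yaw 165.66 tilt [ 0.0001 -0.0008] [ 0.05  0.65 -1.1   1.56  0.59  1.3   0.19] F [-0.9 -1.1 -0.4] w 0.0499 0.0
w5 bar 1951 [282.03485392 222.6888775 ] (np.float64(281.82018916673934), np.float64(203.99005895528882)) [0.543  0.3051] -15.14 0.443
0.094 [0.52115779 0.30936162] -14.673985366725459 0.046687286342178114
0.098 [0.5219004  0.31071599] -14.594999485064612 0.03280070009399405
0.102 [0.52145798 0.31062732] -14.262533048609424 0.0346253727036645
[0.51852154 0.31054642 0.072     ]
```

Call:
{"api": "send_rows", "payload": {"xyz": [[0,0.1,-3.5],[0,0.1,-7],[0,0.1,-10.5],[0,0.1,-13.5],[0,0.1,-15.3],[0,0.1,-16],[0,0.1,-16],[0,0.1,-16],[0,0.1,-16],[0,0.1,-16]], "turn": [[0,0,0],[0,0,0],[0,0,0],[0,0,0],[0,0,0],[0,0,0],[0,0,0],[0,0,0],[0,0,0],[0,0,0]], "grip": [5,5,5,5,5,5,5,5,5,5]}}

```text
clock: 15.05
ee_pos: [0.5226, 0.3124, 0.0684]
tool_rot: [0.124, 0.992, 0.001, 0.001]
contact_force: [-1.1, 0.3, 0.3]
width: 0.0497
grasp_force: 0.0
```

Call:
{"api": "send_rows", "payload": {"xyz": [[0,0,0],[0,0,0],[0,0,0],[0,0,0],[0,0,0],[0,0,0],[0,0,0],[0,0,0],[0,0,0],[0,0,0]], "turn": [[0,0,0],[0,0,0],[0,0,0],[0,0,0],[0,0,0],[0,0,0],[0,0,0],[0,0,0],[0,0,0],[0,0,0]], "grip": [1,1,1,1,1,1,1,1,1,1]}}

```text
clock: 15.88
ee_pos: [0.5221, 0.3119, 0.0675]
tool_rot: [0.124, 0.992, 0.0, 0.0]
contact_force: [-0.5, -2.3, 6.5]
width: 0.015
grasp_force: 69.5
```

```bash
python3 st.py
```

```text
15.88 [0.5221 0.3119 0.0675] yaw 165.79 tilt [0.0009 0.0001] [-0.02  0.8  -0.97  1.73  0.76  1.04  0.06] F [-0.5 -2.3  6.5] w 0.015 69.5
```

Call:
{"api": "send_rows", "payload": {"xyz": [[0,0,0.3],[0,0,0.9],[0,0,1.8],[0,0,2.9],[0,0,4],[0,-0.4,5],[0,-1.2,5.8],[0,-2.4,6.3],[0.2,-4,6.5],[0.4,-6,6.5]], "turn": [[0,0,0],[0,0,0],[0,0,0],[0,0,0],[0,0,0],[0,0,0],[0,0,0],[0,0,0],[0,0,0],[0,0,0]], "grip": [1,1,1,1,1,1,1,1,1,1]}}

```text
clock: 16.72
ee_pos: [0.5259, 0.2517, 0.1332]
tool_rot: [0.123, 0.992, 0.001, 0.001]
contact_force: [0.4, -0.4, -2.9]
width: 0.0144
grasp_force: 68.4
```

Call:
{"api": "send_rows", "payload": {"xyz": [[0.2,-2.4,0],[0.4,-5,0],[0.7,-7.8,0],[1,-10.6,0],[1.3,-13.4,0],[1.6,-16.2,0],[1.9,-19,0],[2.1,-21.4,0],[2.2,-23.4,0],[2.2,-24.7,0]], "turn": [[0,0,1],[0,0,2],[0,0,3],[0,0,4],[0,0,5],[0,0,6],[0,0,7],[0,0,8],[0,0,9],[0,0,10]], "grip": [1,1,1,1,1,1,1,1,1,1]}}

```text
clock: 17.55
ee_pos: [0.5478, 0.0008, 0.1319]
tool_rot: [0.038, 0.999, -0.001, -0.0]
contact_force: [-0.5, 0.4, -4.1]
width: 0.0148
grasp_force: 68.4
```

Call:
{"api": "send_rows", "payload": {"xyz": [[0,-0.6,-0.6],[0,-0.8,-1.5],[0,-0.8,-2.4],[0,-0.8,-3.2],[0,-0.8,-3.8],[0,-0.8,-4.2],[0,-0.8,-4.3],[0,-0.8,-4.3],[0,-0.8,-4.3],[0,-0.8,-4.3]], "turn": [[0,0,0],[0,0,0],[0,0,0],[0,0,0],[0,0,0],[0,0,0],[0,0,0],[0,0,0],[0,0,0],[0,0,0]], "grip": [1,1,1,1,1,1,1,1,1,1]}}

```text
clock: 18.38
ee_pos: [0.5482, -0.0029, 0.0891]
tool_rot: [0.037, 0.999, 0.0, 0.0]
contact_force: [-0.7, -0.7, -3.6]
width: 0.0142
grasp_force: 68.4
```

```bash
python3 st.py
python3 - <<'E'
from h import *
a=read_camera('scene')[150:270,230:390,::-1]; b=read_camera('side')[170:290,220:380,::-1]
cv2.imwrite('pics/s4.png',cv2.resize(np.hstack([a,b]),(800,300),interpolation=cv2.INTER_CUBIC))
E
```

```text
18.38 [ 0.5482 -0.0029  0.0891] yaw 175.81 tilt [0.0007 0.0001] [ 0.63  0.75 -1.1   1.86  0.78  1.04  0.71] F [-0.7 -0.7 -3.6] w 0.0142 68.4
```

View pics/s4.png

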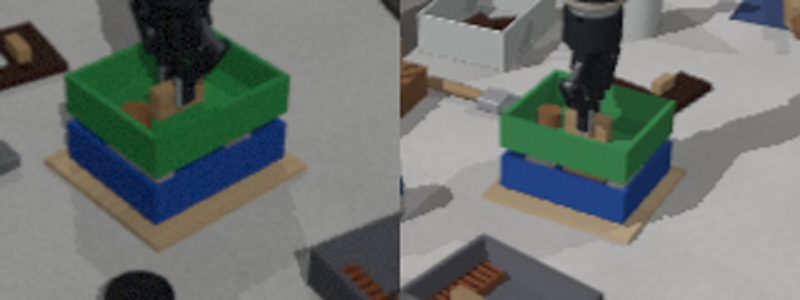

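The green tray hovers just above the blue one and is well aligned in both views (corners over corners). I lower it now.

Call:
{"api": "send_rows", "payload": {"xyz": [[0,0,-0.3],[0,0,-0.6],[0,0,-0.8],[0,0,-1],[0,0,-1.15],[0,0,-1.25],[0,0,-1.3],[0,0,-1.4],[0,0,-1.4],[0,0,-1.4]], "turn": [[0,0,0],[0,0,0],[0,0,0],[0,0,0],[0,0,0],[0,0,0],[0,0,0],[0,0,0],[0,0,0],[0,0,0]], "grip": [1,1,1,1,1,1,1,1,1,1]}}

```text
clock: 19.32
ee_pos: [0.5478, -0.0032, 0.0755]
tool_rot: [0.037, 0.999, -0.0, 0.0]
contact_force: [-2.7, -1.6, 6.1]
width: 0.0148
grasp_force: 69.7
```

Call:
{"api": "send_rows", "payload": {"xyz": [[0,0,0],[0,0,0],[0,0,0],[0,0,2],[0,0,5],[0,2,9],[0,5,13],[0,8,17],[0,11,21],[0,14,25]], "turn": [[0,0,0],[0,0,0],[0,0,0],[0,0,0],[0,0,0],[0,0,0],[0,0,0],[0,0,0],[0,0,0],[0,0,0]], "grip": [5,5,5,5,5,5,5,5,5,5]}}

```text
clock: 20.15
ee_pos: [0.5475, 0.1162, 0.2976]
tool_rot: [0.037, 0.999, 0.0, 0.0]
contact_force: [0.8, 0.1, -0.1]
width: 0.0497
grasp_force: 0.0
```

Call:
{"api": "send_rows", "payload": {"xyz": [[0,3,3],[0,6,5],[0,6,5],[0,6,5],[0,6,5],[0,6,5],[0,6,5],[0,6,5],[0,6,5],[0,6,5]], "turn": [[0,0,0],[0,0,0],[0,0,0],[0,0,0],[0,0,0],[0,0,0],[0,0,0],[0,0,0],[0,0,0],[0,0,0]], "grip": [5,5,5,5,5,5,5,5,5,5]}}

```text
clock: 20.98
ee_pos: [0.548, 0.1744, 0.3453]
tool_rot: [0.037, 0.999, -0.0, -0.0]
contact_force: [1.0, 0.7, 0.3]
width: 0.0497
grasp_force: 0.0
```

```bash
python3 shot.py w6 grey_tray_centre terracotta_block_centre; python3 st.py
python3 - <<'E'
from h import *
import pickle
c,d=pickle.load(open('pics/w6.pkl','rb'))
g=d['grey_tray_centre']['m']
if g:
    m=g[0]['pixels'].astype(np.uint8); m=cv2.morphologyEx(m,cv2.MORPH_OPEN,np.ones((3,3),np.uint8)); h=cv2.convexHull(cv2.findNonZero(m)); mm=np.zeros_like(m); cv2.fillPoly(mm,[h],1)
    x,f=fit(c,mm.astype(bool),[(rect(.178,.148),(.052,.006))],[.523,.311,-.25]); print('grey',x[:2],np.degrees(x[2]),f)
t=d['terracotta_block_centre']['m']
if t:
    x,f=fit(c,t[0]['pixels'],[(L,(.024,.012)),(rect(.04,.016),(.042,.024))],[.54,.31,0],np.radians(np.arange(-180,180,30))); print('terra',x[:2],np.degrees(x[2]),f)
    if d['terracotta_block_centre']['p']: print(onz(c,d['terracotta_block_centre']['p'][0]['at'],.027))
E
```

```text
21.0333 [0.548  0.1746 0.3455] [ 3.700e-02  9.993e-01  0.000e+00 -1.000e-04] 0.003957562125960169
   mask [131.5 365.4] 0.85 10111
terracotta_block_centre [173.1 377.9] 0.57
   mask [176.  384.1] 0.94 3883
21.23 [0.5479 0.175  0.3457] yaw 175.8 tilt [0.     0.0001] [ 0.35  0.53 -1.19  1.45  0.49  1.49  0.66] F [-0.4 -0.2  0.1] w 0.0497 0.0
grey [0.52172884 0.31148967] -14.217565077492141 0.02365031322587452
terra [0.55553406 0.31998588] -194.95359375620188 0.028254288597376442
[0.55816446 0.32270941 0.027     ]
```

View pics/w6.png

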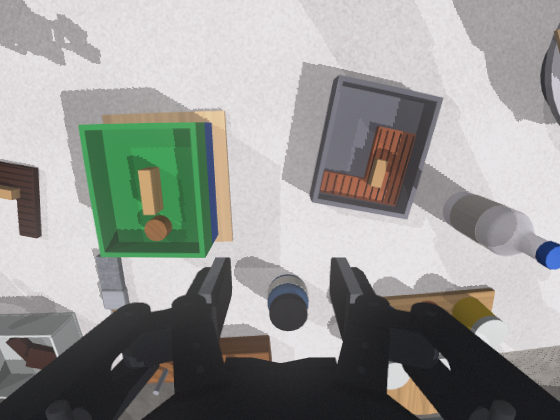

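w6 shows the grey tray at (375,145) with the terracotta L in its right/lower side, so the free space is up and left. The green tray sits squarely nested on the blue one at (150,190), and the stamp is upright.

Call:
{"api": "send_rows", "payload": {"xyz": [[0,-4,0],[0,-8,0],[0,-12,0],[0,-16,0],[0,-20,0],[0,-24,0],[0,-28,0],[0,-32,0],[-0.3,-36,-1],[-0.7,-40,-2]], "turn": [[0,0,-7],[0,0,-14],[0,0,-21],[0,0,-28],[0,0,-35],[0,0,-42],[0,0,-49],[0,0,-56],[0,0,-63],[0,0,-70]], "grip": [5,5,5,5,5,5,5,5,5,5]}}

```text
clock: 22.07
ee_pos: [0.541, -0.2269, 0.326]
tool_rot: [0.606, 0.796, 0.0, 0.001]
contact_force: [0.6, 0.4, -0.2]
width: 0.0501
grasp_force: 0.0
```

Call:
{"api": "send_rows", "payload": {"xyz": [[0,-3,-2],[0,-5.6,-5],[0,-5.6,-8],[0,-5.6,-11],[0,-5.6,-12],[0,-5.6,-12],[0,-5.6,-12],[0,-5.6,-12],[0,-5.6,-12],[0,-5.6,-12]], "turn": [[0,0,-7],[0,0,-14],[0,0,-21],[0,0,-28],[0,0,-30.8],[0,0,-30.8],[0,0,-30.8],[0,0,-30.8],[0,0,-30.8],[0,0,-30.8]], "grip": [5,5,5,5,5,5,5,5,5,5]}}

```text
clock: 22.9
ee_pos: [0.5416, -0.2811, 0.207]
tool_rot: [0.793, 0.609, 0.001, 0.001]
contact_force: [-0.3, 0.3, -0.5]
width: 0.0498
grasp_force: 0.0
```

```bash
python3 shot.py w7 brown_block_centre; python3 st.py
python3 - <<'E'
from h import *
import pickle
c,d=pickle.load(open('pics/w7.pkl','rb'))
t=d['brown_block_centre']['m']
br=[(L,(.012,0)),(rect(.04,.016),(.03,.012))]
x,f=fit(c,t[0]['pixels'],br,[.5415,-.283,-1.83]); print('brown',x[:2],np.degrees(x[2]),f)
print(onz(c,d['brown_block_centre']['p'][0]['at'],.015))
im=cv2.imread('pics/w7.png').astype(int); m=(((im[...,2]-im[...,0])>25)&(im[...,2]>110)).astype(np.uint8)
r,cc=proj(c,[*x[:2],.03]); k,lab,st,ce=cv2.connectedComponentsWithStats(m)
i=min((i for i in range(1,k) if st[i,4]>60),key=lambda i:np.hypot(ce[i][0]-cc,ce[i][1]-r))
x,f=fit(c,lab==i,br[1:],x); print('ridge',st[i,4],x[:2],np.degrees(x[2]),f)
E
```

```text
22.95 [ 0.5414 -0.2811  0.2067] [7.931e-01 6.090e-01 4.000e-04 8.000e-04] 0.006112651205325391
brown_block_centre [192.3 279.1] 0.71
   mask [181.2 272.7] 0.92 6762
23.05 [ 0.5411 -0.2811  0.2063] yaw 75.02 tilt [ 0.0009 -0.0005] [ 0.87  0.53 -0.71  1.6   0.37  1.15 -0.19] F [-0.6  0.3 -0.3] w 0.0496 0.0
brown [ 0.54247208 -0.28308401] -104.7015778214388 0.02547770700636942
[ 0.54107927 -0.28196049  0.015     ]
ridge 550 [ 0.54096091 -0.28627129] -105.53305839409191 0.11147011308562194
```

Call:
{"api": "send_rows", "payload": {"xyz": [[0.1,-0.2,-4],[0.1,-0.2,-8],[0.1,-0.2,-12],[0.1,-0.2,-15.5],[0.1,-0.2,-17.8],[0.1,-0.2,-18.8],[0.1,-0.2,-19.2],[0.1,-0.2,-19.2],[0.1,-0.2,-19.2],[0.1,-0.2,-19.2]], "turn": [[0,0,0],[0,0,0],[0,0,0],[0,0,0],[0,0,0],[0,0,0],[0,0,0],[0,0,0],[0,0,0],[0,0,0]], "grip": [5,5,5,5,5,5,5,5,5,5]}}

```text
clock: 23.88
ee_pos: [0.5432, -0.2834, 0.0155]
tool_rot: [0.793, 0.609, 0.001, 0.001]
contact_force: [-1.0, -0.8, -0.0]
width: 0.0504
grasp_force: 0.0
```

Call:
{"api": "send_rows", "payload": {"xyz": [[0,0,0],[0,0,0],[0,0,0],[0,0,0],[0,0,0],[0,0,0],[0,0,0],[0,0,0],[0,0,0],[0,0,0]], "turn": [[0,0,0],[0,0,0],[0,0,0],[0,0,0],[0,0,0],[0,0,0],[0,0,0],[0,0,0],[0,0,0],[0,0,0]], "grip": [1,1,1,1,1,1,1,1,1,1]}}

```text
clock: 24.72
ee_pos: [0.5423, -0.2833, 0.0147]
tool_rot: [0.793, 0.609, 0.0, 0.001]
contact_force: [-1.2, 1.6, 7.2]
width: 0.0143
grasp_force: 69.9
```

```bash
python3 st.py
```

```text
24.72 [ 0.5423 -0.2833  0.0147] yaw 74.99 tilt [ 0.0009 -0.0009] [ 0.79  0.74 -0.59  1.77  0.55  0.8  -0.34] F [-1.2  1.6  7.2] w 0.0143 69.9
```

Call:
{"api": "send_rows", "payload": {"xyz": [[0,0,0.5],[0,0,1.5],[0,0,3.5],[0,0,6.5],[0,0,10],[0,0.8,13.5],[-0.2,2,16.5],[-0.4,3.8,18.5],[-0.6,6,18.5],[-0.8,8.7,18.5]], "turn": [[0,0,0],[0,0,0],[0,0,0],[0,0,0],[0,0,0],[0,0,2],[0,0,5],[0,0,10],[0,0,15],[0,0,20]], "grip": [1,1,1,1,1,1,1,1,1,1]}}

```text
clock: 25.55
ee_pos: [0.5343, -0.1965, 0.2009]
tool_rot: [0.675, 0.738, 0.0, 0.002]
contact_force: [-0.2, 1.3, -3.5]
width: 0.0141
grasp_force: 68.6
```

Call:
{"api": "send_rows", "payload": {"xyz": [[-0.3,3.4,0],[-0.6,7,0],[-1,10.6,0],[-1.3,14.2,0],[-1.6,17.8,0],[-2,21.4,0],[-2.3,25,0],[-2.6,28.6,0],[-3,32.2,0],[-3.3,35.8,0]], "turn": [[0,0,6],[0,0,12],[0,0,18],[0,0,24],[0,0,30],[0,0,36],[0,0,42],[0,0,48],[0,0,54],[0,0,60]], "grip": [1,1,1,1,1,1,1,1,1,1]}}

```text
clock: 26.38
ee_pos: [0.5002, 0.1634, 0.1994]
tool_rot: [0.214, 0.977, -0.0, 0.0]
contact_force: [0.9, 0.2, -2.8]
width: 0.0143
grasp_force: 68.6
```

Call:
{"api": "send_rows", "payload": {"xyz": [[-0.3,3.4,0],[-0.6,6.4,0],[-0.9,9,0],[-1.1,11.2,0],[-1.3,12.8,0],[-1.3,13.8,0],[-1.3,14.2,-1],[-1.3,14.2,-3],[-1.3,14.2,-4],[-1.3,14.2,-4]], "turn": [[0,0,5],[0,0,9],[0,0,10.8],[0,0,10.8],[0,0,10.8],[0,0,10.8],[0,0,10.8],[0,0,10.8],[0,0,10.8],[0,0,10.8]], "grip": [1,1,1,1,1,1,1,1,1,1]}}

```text
clock: 27.22
ee_pos: [0.4874, 0.3013, 0.1558]
tool_rot: [0.124, 0.992, -0.002, -0.001]
contact_force: [0.5, -0.3, -2.4]
width: 0.0143
grasp_force: 68.6
```

```bash
python3 st.py
python3 - <<'E'
from h import *
c=cam('wrist'); im=read_camera('wrist'); cv2.imwrite('pics/w8.png',im[:,:,::-1]); s=env.read_state()
for t,z in(('brown_block_centre',s['ee_pos'][2]),('terracotta_block_centre',.027)):
    for q in models.masks_of(t,'wrist')[:2]:
        print(t,np.round(q['at']),q['conf'],q['pixels'].sum())
        if t[0]=='b' and q['pixels'].sum()>1500:
            zt=s['ee_pos'][2]-.003; x,f=fit(c,q['pixels'],[(L,(zt,zt-.012))],[*s['ee_pos'][:2],-.25]); print(x[:2],np.degrees(x[2]),f)
    for q in models.place_of(t,'wrist')[:2]: print(onz(c,q['at'],z),q['conf'])
    for n in('scene','side'):
      pass
E
```

```text
27.22 [0.4874 0.3013 0.1558] yaw 165.73 tilt [-0.0032 -0.0038] [ 0.05  0.67 -1.07  1.73  0.64  1.14  0.11] F [ 0.5 -0.3 -2.4] w 0.0143 68.6
brown_block_centre [226. 285.] 0.95 23053
[0.4880594  0.30087311] -14.131093761915954 0.23521215539262852
[0.4893637  0.30004718 0.15721726] 0.57
terracotta_block_centre [269. 342.] 0.55 2132
[0.56021952 0.31984742 0.027     ] 0.7
```

View pics/w8.png

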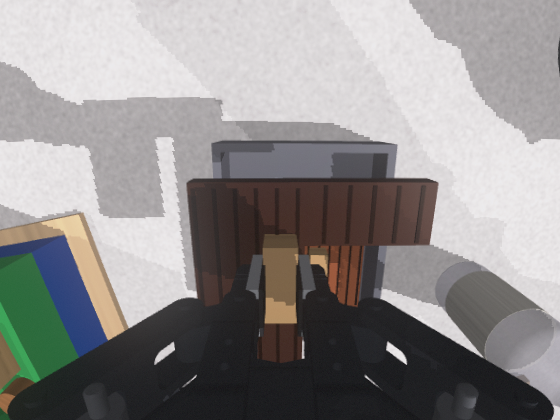

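The held block at (310,215) is parallel to the grey tray and the pads are centred on the ridge. The terracotta shows through beside it. I lower it partway.

Call:
{"api": "send_rows", "payload": {"xyz": [[0,0.1,-1],[0,0.1,-3],[0,0.1,-5],[0,0.1,-7],[0,0.1,-8.2],[0,0.1,-8.8],[0,0.1,-9],[0,0.1,-9],[0,0.1,-9],[0,0.1,-9]], "turn": [[0,0,0],[0,0,0],[0,0,0],[0,0,0],[0,0,0],[0,0,0],[0,0,0],[0,0,0],[0,0,0],[0,0,0]], "grip": [1,1,1,1,1,1,1,1,1,1]}}

```text
clock: 28.3
ee_pos: [0.4883, 0.3055, 0.0697]
tool_rot: [0.124, 0.992, 0.001, 0.001]
contact_force: [0.2, 0.2, -2.5]
width: 0.0143
grasp_force: 68.7
```

```bash
python3 st.py
python3 - <<'E'
from h import *
c=cam('wrist'); im=read_camera('wrist'); s=env.read_state()
zt=s['ee_pos'][2]-.003
for q in models.masks_of('brown_block_centre','wrist')[:1]:
    m=q['pixels']; crop=np.zeros_like(m); crop[:245]=1
    x,f=fit(c,m,[(L,(zt,zt-.012))],[*s['ee_pos'][:2],-.25],crop=crop); print('brown',x[:2],np.degrees(x[2]),f)
E
```

```text
28.3 [0.4883 0.3055 0.0697] yaw 165.79 tilt [0.0013 0.001 ] [-0.01  0.76 -0.99  1.81  0.75  1.    0.01] F [ 0.2  0.2 -2.5] w 0.0143 68.7
brown [0.48945962 0.30504688] -14.104099284693953 0.005823122649520784
```

Call:
{"api": "send_rows", "payload": {"xyz": [[0,-0.15,-0.6],[0,-0.15,-1.4],[0,-0.15,-2.2],[0,-0.15,-3],[0,-0.15,-3.5],[0,-0.15,-3.9],[0,-0.15,-4.1],[0,-0.15,-4.2],[0,-0.15,-4.3],[0,-0.15,-4.3]], "turn": [[0,0,0],[0,0,0],[0,0,0],[0,0,0],[0,0,0],[0,0,0],[0,0,0],[0,0,0],[0,0,0],[0,0,0]], "grip": [1,1,1,1,1,1,1,1,1,1]}}

```text
clock: 29.23
ee_pos: [0.4875, 0.3034, 0.0267]
tool_rot: [0.123, 0.992, -0.0, 0.0]
contact_force: [-5.1, -4.8, 10.7]
width: 0.0145
grasp_force: 70.4
```

Call:
{"api": "send_rows", "payload": {"xyz": [[0,0,0],[0,0,0],[0,0,0],[0,0,0],[0,0,2],[0,0,5],[0,0,9],[1,0,13],[2,0,17],[3.4,0.7,21]], "turn": [[0,0,0],[0,0,0],[0,0,0],[0,0,0],[0,0,0],[0,0,0],[0,0,0],[0,0,0],[0,0,0],[0,0,0]], "grip": [3.5,3.5,3.5,3.5,3.5,3.5,3.5,3.5,3.5,3.5]}}

```text
clock: 30.07
ee_pos: [0.5213, 0.3093, 0.2367]
tool_rot: [0.124, 0.992, -0.0, 0.0]
contact_force: [1.5, 1.2, -0.8]
width: 0.0352
grasp_force: 0.0
```

Call:
{"api": "send_rows", "payload": {"xyz": [[0,-2,3],[0,-4,6],[0,-6,8],[0,-8,8],[0,-8,8],[0,-8,8],[0,-8,8],[0,-8,8],[0,-8,8],[0,-8,8]], "turn": [[0,0,0],[0,0,0],[0,0,0],[0,0,0],[0,0,0],[0,0,0],[0,0,0],[0,0,0],[0,0,0],[0,0,0]], "grip": [5,5,5,5,5,5,5,5,5,5]}}

```text
clock: 30.9
ee_pos: [0.5211, 0.2311, 0.3141]
tool_rot: [0.123, 0.992, 0.0, -0.0]
contact_force: [0.1, -0.4, -0.3]
width: 0.05
grasp_force: 0.0
```

```bash
python3 shot.py w9 grey_tray_centre terracotta_block_centre brown_block_centre; python3 st.py
python3 - <<'E'
from h import *
import pickle
c,d=pickle.load(open('pics/w9.pkl','rb'))
g=d['grey_tray_centre']['m']
if g:
    m=g[0]['pixels'].astype(np.uint8); m=cv2.morphologyEx(m,cv2.MORPH_OPEN,np.ones((3,3),np.uint8)); h=cv2.convexHull(cv2.findNonZero(m)); mm=np.zeros_like(m); cv2.fillPoly(mm,[h],1)
    x,f=fit(c,mm.astype(bool),[(rect(.178,.148),(.052,.006))],[.523,.311,-.25]); print('grey',x[:2],np.degrees(x[2]),f)
    G=x
P=[(L,(.024,.012)),(rect(.04,.016),(.042,.024))]
for n,x0,a in(('terracotta',[.5555,.32],165.5),('brown',[.4887,.3034],-14.2)):
    t=d[n+'_block_centre']['m']
    if t:
        x,f=fit(c,t[0]['pixels'],P,[*x0,np.radians(a)]); th=G[2]; v=x[:2]-G[:2]
        print(n,x[:2],np.degrees(x[2]),f,'in tray mm',1e3*np.array([np.cos(th)*v[0]+np.sin(th)*v[1],-np.sin(th)*v[0]+np.cos(th)*v[1]]))
E
```

```text
30.95 [0.5211 0.231  0.3142] [ 1.230e-01  9.924e-01  1.000e-04 -3.000e-04] 0.00568010994681716
grey_tray_centre [166.1 337.1] 0.65
   mask [160.3 336.1] 0.62 6128
terracotta_block_centre [187.2 347.9] 0.62
   mask [188.2 350.5] 0.96 4383
brown_block_centre [143.4 322.4] 0.69
   mask [134.3 319.1] 0.89 4638
31.25 [0.5214 0.2304 0.3144] yaw 165.81 tilt [-0.      0.0001] [ 0.24  0.53 -1.17  1.52  0.49  1.42  0.38] F [0.3 0.  0.3] w 0.0498 0.0
grey [0.52117339 0.3113769 ] -14.40636590190139 0.009481462106846306
terracotta [0.55604634 0.31910248] 164.6016419153515 0.03572220989571773 in tray mm [31.85428247 16.15896302]
brown [0.48882633 0.30331218] -13.500295920812432 0.03130252100840336 in tray mm [-29.32344321 -15.85899073]
```

View pics/w9.png

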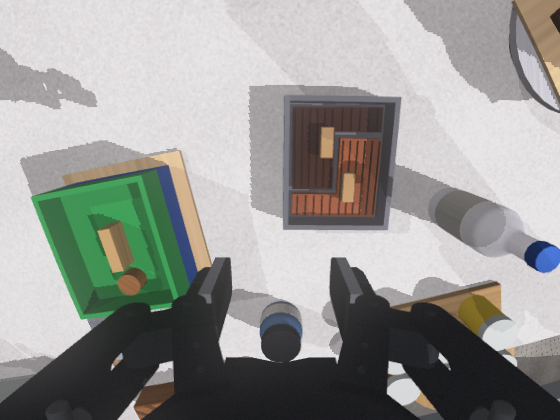

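The brown L is packed in the grey tray at (325,145), flush beside the terracotta at (350,185), with its measured place within 1 mm of nominal. Now back for the green tray.

Call:
{"api": "send_rows", "payload": {"xyz": [[0.5,-4,0],[1,-8,-1],[1.5,-12,-3],[2,-16,-5],[2.4,-19.5,-7],[2.7,-22,-10],[2.7,-23.4,-13],[2.7,-23.4,-14],[2.7,-23.4,-14],[2.7,-23.4,-14]], "turn": [[0,0,2],[0,0,4],[0,0,6],[0,0,8],[0,0,10],[0,0,10],[0,0,10],[0,0,10],[0,0,10],[0,0,10]], "grip": [5,5,5,5,5,5,5,5,5,5]}}

```text
clock: 32.08
ee_pos: [0.5485, -0.0023, 0.1751]
tool_rot: [0.036, 0.999, 0.001, -0.0]
contact_force: [-0.1, 0.6, 0.9]
width: 0.0498
grasp_force: 0.0
```

Call:
{"api": "send_rows", "payload": {"xyz": [[0,0,-2],[0,0,-4.5],[0,0,-7],[0,0,-8.7],[0,0,-9.6],[0,0,-9.8],[0,0,-9.8],[0,0,-9.8],[0,0,-9.8],[0,0,-9.8]], "turn": [[0,0,0],[0,0,0],[0,0,0],[0,0,0],[0,0,0],[0,0,0],[0,0,0],[0,0,0],[0,0,0],[0,0,0]], "grip": [5,5,5,5,5,5,5,5,5,5]}}

```text
clock: 32.92
ee_pos: [0.5491, -0.0035, 0.0776]
tool_rot: [0.037, 0.999, 0.0, 0.001]
contact_force: [0.9, 0.1, -0.2]
width: 0.0496
grasp_force: 0.0
```

```bash
python3 st.py
```

```text
32.92 [ 0.5491 -0.0035  0.0776] yaw 175.79 tilt [0.0017 0.    ] [ 0.6   0.73 -1.04  1.87  0.76  0.99  0.72] F [ 0.9  0.1 -0.2] w 0.0496 0.0
```

Call:
{"api": "send_rows", "payload": {"xyz": [[0,0,0],[0,0,0],[0,0,0],[0,0,0],[0,0,0],[0,0,0],[0,0,0],[0,0,0],[0,0,0.1],[0,0,0.4]], "turn": [[0,0,0],[0,0,0],[0,0,0],[0,0,0],[0,0,0],[0,0,0],[0,0,0],[0,0,0],[0,0,0],[0,0,0]], "grip": [1,1,1,1,1,1,1,1,1,1]}}

```text
clock: 33.75
ee_pos: [0.5479, -0.004, 0.0799]
tool_rot: [0.037, 0.999, -0.0, -0.001]
contact_force: [0.5, -0.2, -2.5]
width: 0.0144
grasp_force: 68.3
```

Call:
{"api": "send_rows", "payload": {"xyz": [[0,0,0.6],[0,0,1.4],[0,0,2.4],[0,0,3.4],[0,0,4.4],[0,0.4,5.2],[0,1.2,5.8],[0,2.4,6.1],[-0.2,4,6.1],[-0.4,6,6.1]], "turn": [[0,0,0],[0,0,0],[0,0,0],[0,0,0],[0,0,0],[0,0,0],[0,0,0],[0,0,0],[0,0,0],[0,0,0]], "grip": [1,1,1,1,1,1,1,1,1,1]}}

```text
clock: 34.58
ee_pos: [0.5444, 0.0571, 0.1416]
tool_rot: [0.037, 0.999, -0.0, 0.0]
contact_force: [0.7, -0.6, -2.4]
width: 0.0144
grasp_force: 68.4
```

Call:
{"api": "send_rows", "payload": {"xyz": [[-0.2,2.4,0],[-0.4,5,0],[-0.7,7.8,0],[-1,10.6,0],[-1.3,13.4,0],[-1.6,16.2,0],[-1.9,19,0],[-2.1,21.4,0],[-2.2,23.4,0],[-2.2,24.7,0]], "turn": [[0,0,-1],[0,0,-2],[0,0,-3],[0,0,-4],[0,0,-5],[0,0,-6],[0,0,-7],[0,0,-8],[0,0,-9],[0,0,-10]], "grip": [1,1,1,1,1,1,1,1,1,1]}}

```text
clock: 35.42
ee_pos: [0.5204, 0.3076, 0.1417]
tool_rot: [0.122, 0.993, 0.001, -0.0]
contact_force: [0.3, -0.1, -2.4]
width: 0.0146
grasp_force: 68.4
```

Call:
{"api": "send_rows", "payload": {"xyz": [[0,0.6,-0.6],[0,0.8,-1.8],[0,0.8,-3],[0,0.8,-4],[0,0.8,-4.8],[0,0.8,-5.1],[0,0.8,-5.2],[0,0.8,-5.2],[0,0.8,-5.2],[0,0.8,-5.2]], "turn": [[0,0,0],[0,0,0],[0,0,0],[0,0,0],[0,0,0],[0,0,0],[0,0,0],[0,0,0],[0,0,0],[0,0,0]], "grip": [1,1,1,1,1,1,1,1,1,1]}}

```text
clock: 36.25
ee_pos: [0.5228, 0.3114, 0.0901]
tool_rot: [0.124, 0.992, 0.0, 0.0]
contact_force: [0.2, 0.3, -2.2]
width: 0.0146
grasp_force: 68.5
```

```bash
python3 st.py
```

```text
36.25 [0.5228 0.3114 0.0901] yaw 165.78 tilt [0.0008 0.0006] [-0.02  0.76 -0.95  1.71  0.7   1.05  0.11] F [ 0.2  0.3 -2.2] w 0.0146 68.5
```

Call:
{"api": "send_rows", "payload": {"xyz": [[0,0,-0.4],[0,0,-0.8],[0,0,-1.2],[0,0,-1.5],[0,0,-1.7],[0,0,-1.9],[0,0,-2.05],[0,0,-2.15],[0,0,-2.2],[0,0,-2.2]], "turn": [[0,0,0],[0,0,0],[0,0,0],[0,0,0],[0,0,0],[0,0,0],[0,0,0],[0,0,0],[0,0,0],[0,0,0]], "grip": [1,1,1,1,1,1,1,1,1,1]}}

```text
clock: 37.08
ee_pos: [0.5224, 0.3113, 0.0689]
tool_rot: [0.124, 0.992, -0.0, 0.0]
contact_force: [-4.8, -5.5, 13.1]
width: 0.0144
grasp_force: 70.7
```

Call:
{"api": "send_rows", "payload": {"xyz": [[0,0,0],[0,0,0],[0,0,0],[0,0,0],[0,0,2],[0,0,5],[0,0,9],[0,-2,13],[0.3,-5,14],[0.6,-9,14]], "turn": [[0,0,0],[0,0,0],[0,0,0],[0,0,0],[0,0,0],[0,0,0],[0,0,0],[0,0,0],[0,0,0],[0,0,2]], "grip": [5,5,5,5,5,5,5,5,5,5]}}

```text
clock: 37.92
ee_pos: [0.529, 0.225, 0.212]
tool_rot: [0.104, 0.995, 0.003, 0.003]
contact_force: [1.5, -1.3, -0.5]
width: 0.05
grasp_force: 0.0
```

Call:
{"api": "send_rows", "payload": {"xyz": [[0.4,-4,0],[0.8,-8,0],[1.2,-12,0],[1.6,-16,0],[2,-20,-1],[2,-22.4,-2],[2,-22.4,-3],[2,-22.4,-3],[2,-22.4,-3],[2,-22.4,-3]], "turn": [[0,0,2],[0,0,4],[0,0,6],[0,0,8],[0,0,8],[0,0,8],[0,0,8],[0,0,8],[0,0,8],[0,0,8]], "grip": [5,5,5,5,5,5,5,5,5,5]}}

```text
clock: 38.75
ee_pos: [0.5486, -0.0007, 0.1782]
tool_rot: [0.035, 0.999, 0.001, 0.0]
contact_force: [-0.3, 0.2, -0.5]
width: 0.0501
grasp_force: 0.0
```

```bash
python3 shot.py w10 blue_tray_centre; python3 st.py; python3 bar.py w10 .5478 -.0033 -4.2 .052
python3 - <<'E'
from h import *
import pickle
c,d=pickle.load(open('pics/w10.pkl','rb')); m=d['blue_tray_centre']['m'][0]['pixels'].astype(np.uint8)
m=cv2.morphologyEx(m,cv2.MORPH_OPEN,np.ones((3,3),np.uint8)); h=cv2.convexHull(cv2.findNonZero(m)); mm=np.zeros_like(m); cv2.fillPoly(mm,[h],1)
x,f=fit(c,mm.astype(bool),[(rect(.178,.148),(.06,.014))],[.5478,-.0033,-.073]); print(x[:2],np.degrees(x[2]),f)
E
```

```text
38.8 [ 0.5487 -0.0007  0.1784] [3.530e-02 9.994e-01 4.000e-04 6.000e-04] 0.004645522553445969
blue_tray_centre [200.4 277.4] 0.77
   mask [187.6 274.9] 0.97 24921
38.9 [ 0.5487 -0.0011  0.1782] yaw 175.93 tilt [0.0012 0.0004] [ 0.66  0.62 -1.14  1.77  0.62  1.16  0.84] F [-0.6 -0.4 -1. ] w 0.0501 0.0
w10 bar 1124 [277.20907473 203.32918149] (np.float64(277.23600006267054), np.float64(205.5380749419164)) [ 0.5488 -0.003 ] -4.23 0.117
[ 0.54833197 -0.00349204] -4.101868627255574 0.03704156853148988
```

Call:
{"api": "send_rows", "payload": {"xyz": [[0,-0.25,-3.5],[0,-0.25,-7],[0,-0.25,-10.5],[0,-0.25,-13],[0,-0.25,-14.5],[0,-0.25,-15],[0,-0.25,-15],[0,-0.25,-15],[0,-0.25,-15],[0,-0.25,-15]], "turn": [[0,0,0],[0,0,0],[0,0,0],[0,0,0],[0,0,0],[0,0,0],[0,0,0],[0,0,0],[0,0,0],[0,0,0]], "grip": [5,5,5,5,5,5,5,5,5,5]}}

```text
clock: 39.73
ee_pos: [0.5494, -0.005, 0.0289]
tool_rot: [0.037, 0.999, 0.0, 0.001]
contact_force: [0.7, 0.7, 0.2]
width: 0.0503
grasp_force: 0.0
```

Call:
{"api": "send_rows", "payload": {"xyz": [[0,0,0],[0,0,0],[0,0,0],[0,0,0],[0,0,0],[0,0,0],[0,0,0],[0,0,0],[0,0,0],[0,0,0]], "turn": [[0,0,0],[0,0,0],[0,0,0],[0,0,0],[0,0,0],[0,0,0],[0,0,0],[0,0,0],[0,0,0],[0,0,0]], "grip": [1,1,1,1,1,1,1,1,1,1]}}

```text
clock: 40.57
ee_pos: [0.5489, -0.0047, 0.0283]
tool_rot: [0.037, 0.999, 0.0, 0.001]
contact_force: [-1.2, 1.2, 6.6]
width: 0.0148
grasp_force: 69.5
```

```bash
python3 st.py
```

```text
40.57 [ 0.5489 -0.0047  0.0283] yaw 175.81 tilt [0.0012 0.0004] [ 0.56  0.79 -0.97  1.9   0.83  0.91  0.67] F [-1.2  1.2  6.6] w 0.0148 69.5
```

Call:
{"api": "send_rows", "payload": {"xyz": [[0,0,0.3],[0,0,1],[0,0,2.2],[0,0,3.8],[0,0,5.6],[0,0,7.5],[0,0,9.4],[0,0,11],[0,0,12.2],[0,0,12.8]], "turn": [[0,0,0],[0,0,0],[0,0,0],[0,0,0],[0,0,0],[0,0,0],[0,0,0],[0,0,0],[0,0,0],[0,0,0]], "grip": [1,1,1,1,1,1,1,1,1,1]}}

```text
clock: 41.4
ee_pos: [0.5489, -0.005, 0.1575]
tool_rot: [0.037, 0.999, 0.0, 0.001]
contact_force: [0.7, 1.0, -5.0]
width: 0.0147
grasp_force: 68.4
```

Call:
{"api": "send_rows", "payload": {"xyz": [[0,0.4,0],[-0.1,1.3,0],[-0.2,2.8,0],[-0.4,4.8,0],[-0.6,7.2,0],[-0.8,9.8,0],[-1,12.5,0],[-1.2,15.2,0],[-1.4,17.9,0],[-1.6,20.5,0]], "turn": [[0,0,0],[0,0,0],[0,0,-1],[0,0,-2],[0,0,-3],[0,0,-4],[0,0,-5],[0,0,-6],[0,0,-7],[0,0,-8]], "grip": [1,1,1,1,1,1,1,1,1,1]}}

```text
clock: 42.23
ee_pos: [0.531, 0.2018, 0.1542]
tool_rot: [0.106, 0.994, -0.0, -0.001]
contact_force: [0.9, 0.1, -6.2]
width: 0.0143
grasp_force: 68.5
```

Call:
{"api": "send_rows", "payload": {"xyz": [[-0.2,2.6,0],[-0.4,5,0],[-0.6,7.2,0],[-0.8,9,0],[-1,10.3,-0.3],[-1,11.1,-0.9],[-1,11.1,-1.7],[-1,11.1,-2.4],[-1,11.1,-2.7],[-1,11.1,-2.7]], "turn": [[0,0,-1],[0,0,-2],[0,0,-2],[0,0,-2],[0,0,-2],[0,0,-2],[0,0,-2],[0,0,-2],[0,0,-2],[0,0,-2]], "grip": [1,1,1,1,1,1,1,1,1,1]}}

```text
clock: 43.07
ee_pos: [0.5224, 0.3088, 0.1267]
tool_rot: [0.124, 0.992, -0.001, -0.001]
contact_force: [1.0, -0.4, -5.9]
width: 0.0147
grasp_force: 68.6
```

```bash
python3 st.py
python3 - <<'E'
from h import *
a=read_camera('scene')[180:300,330:490,::-1]; b=read_camera('side')[220:340,180:340,::-1]
cv2.imwrite('pics/s5.png',cv2.resize(np.hstack([a,b]),(800,300),interpolation=cv2.INTER_CUBIC))
E
```

```text
43.07 [0.5224 0.3088 0.1267] yaw 165.72 tilt [-0.0019 -0.0023] [-0.01  0.71 -0.98  1.68  0.65  1.11  0.14] F [ 1.  -0.4 -5.9] w 0.0147 68.6
```

View pics/s5.png

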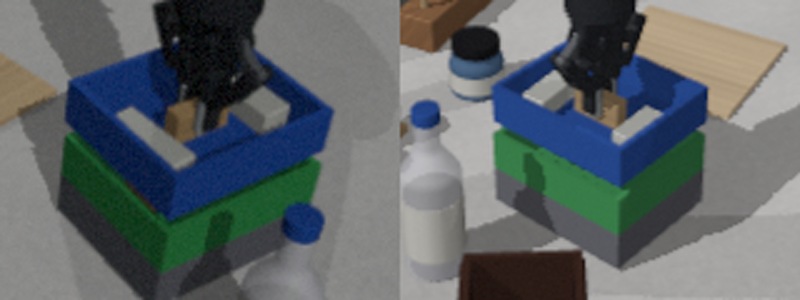

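The blue tray hovers just above the green one, aligned in both views, and the green is flush on the grey. I lower it now.

Call:
{"api": "send_rows", "payload": {"xyz": [[0,0.1,0],[0,0.1,-0.3],[0,0.1,-0.6],[0,0.1,-0.8],[0,0.1,-1],[0,0.1,-1.15],[0,0.1,-1.3],[0,0.1,-1.4],[0,0.1,-1.5],[0,0.1,-1.5]], "turn": [[0,0,0],[0,0,0],[0,0,0],[0,0,0],[0,0,0],[0,0,0],[0,0,0],[0,0,0],[0,0,0],[0,0,0]], "grip": [1,1,1,1,1,1,1,1,1,1]}}

```text
clock: 44.0
ee_pos: [0.5224, 0.3117, 0.1132]
tool_rot: [0.124, 0.992, -0.0, -0.0]
contact_force: [-0.9, -0.9, -5.3]
width: 0.0152
grasp_force: 68.6
```

Call:
{"api": "send_rows", "payload": {"xyz": [[0,0,-0.05],[0,0,-0.1],[0,0,-0.15],[0,0,-0.2],[0,0,-0.2],[0,0,-0.2],[0,0,-0.2],[0,0,-0.2],[0,0,-0.2],[0,0,-0.2]], "turn": [[0,0,0],[0,0,0],[0,0,0],[0,0,0],[0,0,0],[0,0,0],[0,0,0],[0,0,0],[0,0,0],[0,0,0]], "grip": [1,1,1,1,1,1,1,1,1,1]}}

```text
clock: 44.83
ee_pos: [0.5225, 0.3118, 0.1123]
tool_rot: [0.124, 0.992, 0.0, 0.0]
contact_force: [-1.8, -2.8, 5.9]
width: 0.0143
grasp_force: 70.2
```

Contact is at exactly the height where this tray first sat nested (TCP 0.1123). I release and retreat.

Call:
{"api": "send_rows", "payload": {"xyz": [[0,0,0],[0,0,0],[0,0,0],[0,0,0],[0,0,2],[0,0,5],[0,0,9],[0,0,13],[-1,-4,15],[-2,-8,17]], "turn": [[0,0,0],[0,0,0],[0,0,0],[0,0,0],[0,0,0],[0,0,0],[0,0,0],[0,0,0],[0,0,0],[0,0,0]], "grip": [5,5,5,5,5,5,5,5,5,5]}}

```text
clock: 45.67
ee_pos: [0.5037, 0.2414, 0.28]
tool_rot: [0.122, 0.993, 0.002, 0.001]
contact_force: [0.7, -1.2, -0.1]
width: 0.05
grasp_force: 0.0
```

Call:
{"api": "send_rows", "payload": {"xyz": [[-1,-3,1],[-1,-6,2],[-1,-9,2],[-1,-11,2],[-1,-12,2],[-1,-12,2],[-1,-12,2],[-1,-12,2],[-1,-12,2],[-1,-12,2]], "turn": [[0,0,0],[0,0,0],[0,0,0],[0,0,0],[0,0,0],[0,0,0],[0,0,0],[0,0,0],[0,0,0],[0,0,0]], "grip": [5,5,5,5,5,5,5,5,5,5]}}

```text
clock: 46.5
ee_pos: [0.494, 0.1206, 0.2978]
tool_rot: [0.122, 0.992, 0.0, -0.0]
contact_force: [0.5, -0.1, 0.3]
width: 0.0501
grasp_force: 0.0
```

```bash
python3 st.py
python3 - <<'E'
from h import *
a=read_camera('scene')[180:300,330:490,::-1]; b=read_camera('side')[220:340,180:340,::-1]
cv2.imwrite('pics/s6.png',cv2.resize(np.hstack([a,b]),(800,300),interpolation=cv2.INTER_CUBIC))
for n in('scene','side'):
    c=cam(n)
    for z in(.144,.138,.150):
        x=np.array([.522,.311]); print(n,z,[tuple(np.round(proj(c,[*(x+np.array([[.9694,.2453],[-.2453,.9694]])@p),z]),1)) for p in rect(.178,.148)])
E
```

```text
46.5 [0.494  0.1206 0.2978] yaw 165.94 tilt [-0.      0.0007] [ 0.52  0.42 -1.17  1.69  0.4   1.31  0.59] F [ 0.5 -0.1  0.3] w 0.0501 0.0
scene 0.144 [(np.float64(195.1), np.float64(417.0)), (np.float64(217.7), np.float64(356.0)), (np.float64(257.3), np.float64(398.7)), (np.float64(229.5), np.float64(461.8))]
scene 0.138 [(np.float64(197.1), np.float64(416.6)), (np.float64(219.8), np.float64(355.8)), (np.float64(259.5), np.float64(398.3)), (np.float64(231.6), np.float64(461.2))]
scene 0.15 [(np.float64(193.0), np.float64(417.4)), (np.float64(215.5), np.float64(356.2)), (np.float64(255.0), np.float64(399.2)), (np.float64(227.3), np.float64(462.3))]
side 0.144 [(np.float64(258.9), np.float64(302.5)), (np.float64(235.9), np.float64(252.4)), (np.float64(258.4), np.float64(216.0)), (np.float64(284.8), np.float64(267.4))]
side 0.138 [(np.float64(260.7), np.float64(302.4)), (np.float64(237.7), np.float64(252.4)), (np.float64(260.3), np.float64(216.1)), (np.float64(286.8), np.float64(267.3))]
side 0.15 [(np.float64(257.0), np.float64(302.6)), (np.float64(234.1), np.float64(252.4)), (np.float64(256.5), np.float64(215.9)), (np.float64(282.9), np.float64(267.4))]
```

I've used all 10 picture views, so I check numerically by comparing the pile in the fixed cameras with the initial, fully nested images.

Run:
```python
from h import *
def m(im):
    h=cv2.cvtColor(im,cv2.COLOR_BGR2HSV); o=[]
    for lo,hi in((105,125),(50,75)):
        k=((h[...,0]>=lo)&(h[...,0]<=hi)&(h[...,1]>120)&(h[...,2]>40)); o.append(k)
    return o
for n,(r0,r1,c0,c1) in(('scene',(185,310,345,470)),('side',(225,340,205,310))):
    a=m(cv2.imread(f'pics/{n}0.png')[r0:r1,c0:c1]); b=m(read_camera(n)[r0:r1,c0:c1,::-1].copy())
    for nm,p,q in zip(('blue','green'),a,b):
        f=lambda k:(np.argwhere(k).mean(0).round(2),k.sum())
        print(n,nm,f(p),f(q),'iou',round((p&q).sum()/(p|q).sum(),3))
```

```text
scene blue (array([50.03, 63.69]), np.int64(4007)) (array([50.12, 64.31]), np.int64(4000)) iou 0.958
scene green (array([79.89, 55.79]), np.int64(1395)) (array([80.14, 56.02]), np.int64(1396)) iou 0.937
side blue (array([42.55, 55.15]), np.int64(2475)) (array([42.9 , 55.25]), np.int64(2473)) iou 0.953
side green (array([68.65, 54.14]), np.int64(1033)) (array([68.9 , 53.99]), np.int64(1021)) iou 0.956
```

The blue and green areas match the initial nested pile to within 0.7 px, so both trays are fully home.

```bash
python3 -c "
from plant import job
print(job.job_done())"
```

```text
the job is handed in; nothing more can be done
None
```

The job is handed in at about 47 s: the brown block lies flat in the grey tray beside the terracotta block, and the green and then the blue tray are restacked on it, both nested fully home by height and camera check.

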